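# Fetch the conductivity cell from the sliding-lid probe case

## Task

Slide the wooden cover of the probe case aside (it has a finger cup), see which pocket holds the black conductivity cell, lift the cell out and lay it gently in both forks of the sloped metal rest, thick sensing end downhill and touching the rubber toe stop. Then slide the cover fully home again, leaving the thermometer and the glass rod in their pockets and the beaker where it stands.

Things in the scene. Friction and masses are not known exactly. Their poses are not given: they have to be found in the camera images.
- case: Fixed hardwood probe case, 47 mm high. Origin: underside, below the middle pocket's centre; it reaches x -124..124, y -94..124 mm. Three lined pockets run along its x, at y = -46, 0, +46 mm: 26 mm wide, 210 long, floor at z = 10 mm, ribs to z = 26 mm. The cover leaves over a 35 mm high sill (y 90..124) at the +y side; grooves under lips at both x ends hold it down.
- case_trough (a point): Middle of the finger trough's floor, in the case's centre, 6 mm above its underside (4 mm below the pocket floors). The trough crosses all three pockets: x -35..35, y -84..90 mm in the case frame, so that two fingers can straddle a part at its middle.
- cover: Loose opaque light-wood board, 225 (x) x 207.5 (y) x 11.5 mm, 0.15 to 0.31 kg, waxed, in the case's grooves with 1.5 mm play; it slides along the case's y only. Origin: centre of its underside. Closed: origin at y = +20 mm in the case frame (start: up to 6 mm ajar). It opens to +y, at most 168.5 mm, where it meets a stop; its inner edge is then at y = +85 mm. 1 to 6 N move it; no catch.
- cover_cup (a point): Centre of the floor of the finger cup, the cover's only hold: a recess 76 mm (x) by 56 mm (y), 7.5 mm deep, upright walls, its floor about 39 mm above the work surface. It lies 55 mm towards -y from the cover's middle. Closed fingertips go into it and push its +y wall to open, its -y wall to close. Drawn far out, the cover droops: the +y wall sinks up to 2 mm.
- electrode: Black conductivity cell, a straight probe 160 mm long, 16 mm wide, 17 mm high, about 75 g. Origin: middle of its underside; its y axis runs along it: the thick sensing end is at y = -80 mm, the slim stem's end at y = +80 mm. It lies flat in one of the three pockets (which one varies) under the cover, its y axis along the case's +x. Grip it across its middle, in the trough.
- thermometer: Glass thermometer, 8 mm wide, 9 mm high, 194 mm long along its y axis, in another pocket; it stays there. Origin: underside, middle.
- glass_rod: Clear glass stirring rod, 8 mm diameter, 200 mm long along its y axis, in the third pocket; it stays there. Origin: underside, middle.
- rest: Fixed electrode rest: grey base plate 186 x 64 x 8 mm, two aluminium forks, toe plate with rubber pad at the low end. Origin: on the work surface below the seat; x axis points uphill. Forks 50 mm either side of the seat along the slope, 8 mm thick, 23 mm wide inside, prongs 18 mm high, then flared up to 27 mm above the bed. Between them the space under the cell is free to the base plate.
- rest_seat (a point): Where the middle of the cell's underside lies when its sensing end touches the toe pad: 65 mm above the work surface. x points uphill along the bed, 25 degrees (0.436 rad) above level, z square to the bed; the cell's y axis shall lie along this x. The pad is 80 mm downhill and reaches 19 mm above the bed. Friction may hold the cell anywhere on the slope: it need not slide down by itself.
- rinse_beaker: Plastic beaker, 67 mm wide and 82 mm high, standing loose to the left of the rest, behind it; origin: centre of its underside. Leave it alone.

How it is judged:
By the outcome, as a careful person would: the job done as asked, in the order asked, and still so for the second after the job is handed in, with the robot touching nothing.
It also fails if it takes over 66 s, if anything falls off the work surface, if the arm or the gripper's body presses on something with over 40 N, if the wrist force passes 120 N, or if a joint passes its speed limit or range.

## Robot

A 7-joint arm with a two-finger parallel gripper is mounted at the origin on a cart in front of the work surface, level with it; the furniture and walls round the work are solid. World frame = base frame: x ahead of the robot, y to its left, z up, the work surface at z = 0. Lengths are in mm, angles in rad, forces in N, time in s.
With the tool pointing down it reaches from about 400 to 900 mm from the base axis. Payload 5.5 kg.
Tool frame: the origin (TCP) lies midway between the tips of the shut fingers; the grasp point (between the pads) lies arm.tcp_to_grasp behind it (arm.tcp_to_grasp is the distance from the TCP to the grasp point, in mm); z points along the fingers, y is the line along which they close (so a half turn about z gives the same grasp; the last joint's range is limited). The gripper opens to 92 mm and grips with 3 to 60 N. Pads are 19 mm wide; open, the fingers measure 130 mm over their backs; the gripper's body (75 mm by 190 mm) begins 47 mm behind the grasp point.
Start: joints at [-0.945, 0.501, -0.427, 1.55, 0.221, 1.138, -0.21], TCP at [230.643, 607.703, 226.729] pointing down, gripper open.
Joint ranges: [-2.88, 2.88], [-0.31, 2.03], [-1.54, 1.56], [0.2, 2.42], [-1.41, 4.55], [0.19, 2.02], [-2.57, 2.57]. Speed limits (rad/s): [2.57, 2.57, 3.14, 3.14, 3.14, 3.14, 3.14].

## Interface

Orientations are given as a unit quaternion [w, x, y, z].
In Python, from plant import arm, cams gives the robot as it stands. Calls block until the motion is done:
- arm.goto(position, orientation): joint-space move of the TCP to a pose.
- arm.move_straight(position, orientation=None, speed=150): straight line of the TCP; orientation=None keeps the orientation; speed is the mean speed in mm/s.
- arm.set_joints(angles): joint-space move.
- arm.ungrasp() and arm.close(force=None): open the fingers fully, or close them until they stop; force is the grip in N (None keeps the last).
- arm.hold(seconds).
- arm.ik(position, orientation): joint angles nearest the present ones, or None.
- arm.observe(): the state.
- cams.read_camera(name): name is "side" or "top" or "wrist"; returns a dict with "color" (420x560x3 uint8, red, green, blue), "depth" (420x560 float32, mm along the optical axis (not along the pixel's ray), 0 where there is no reading), "vfov" (degrees; the focal length in pixels is half the picture's height over the tangent of half this angle, whatever the lens; pixels are square), "cx", "cy" (the principal point, pixels), "R" (3x3) and "t" (3): a world point X has camera coordinates R X + t; the wrist camera has in their place "mount" (4x4, takes a point from camera to tool coordinates, whose origin is the TCP and whose axes are the flange's). Camera axes: x right, y down, z forward; pixel columns grow to the right and rows downward; lengths in mm; the calibration is good to about 2 mm. A picture is of the moment at which its call begins: read the wrist's pose just before it.
A pose or a line that the arm cannot do raises arm.MotionError and nothing moves.
- arm.close_job(): hands the job in; it is judged then, once.
Trained networks look in a picture, given as the dict that the camera call returned (one of the last four; its "shot" number tells which), for a name from the list of things; names that differ only in an ending like _2 or _b are one class to them, and where a whole thing is asked for, a point or a joint stands for the part that bears it (a point fixed in the world has none). Each returns a list of dicts, best first, with "score" (0 to 1); they miss things now and then, are a little off and sometimes report something else, mostly with a low value. They report only what shows in the picture. A call takes as long as a camera call.
- cams.cut_out(picture, label): "mask" (420x560 bool, what is visible of it) and "uv" ([column, row] in pixels, amid what is visible of it).
The state is a dict: "t": time; "q": joint angles; "qvel": joint speeds; "joint_efforts": joint torques, N m; "eef_pos": TCP position; "tool_rot": TCP orientation; "contact_force": force on the tool from outside, world axes, zero at the start; "torque": the same for the moment, N m; "opening": finger opening in mm; "grip_force": force on a finger pad.
Only numpy, scipy, OpenCV 4.12 (cv2) and the standard library are available. Lean on these libraries where they do the work, as an engineer would, in place of code of your own. Each camera call takes 0.05 s, during which the arm holds its last target. There are 200 camera calls.

## Working session

There is one attempt and no reset: what is moved stays moved. The work goes in short steps, each a Python script; the robot and the scene stay as the last script left them, time stands still between calls to the robot, and variables do not carry over. Pictures are saved under pics/ and viewed, at most 10 in all, crops included, and the job is handed in when it is done.

```bash
ls; mkdir -p pics; cat > h.py <<'E'
import numpy as np, cv2
from plant import arm, cams
from scipy.spatial.transform import Rotation as Ro
def cloud(p):
    d=p["depth"]; h,w=d.shape; f=h/2/np.tan(np.radians(p["vfov"])/2)
    v,u=np.mgrid[:h,:w]
    X=np.stack([(u-p["cx"])/f*d,(v-p["cy"])/f*d,d],-1)
    if "R" in p: return (X-np.array(p["t"]))@np.array(p["R"])
    M=p["M"]; return X@M[:3,:3].T+M[:3,3]
def quat(R): # matrix->wxyz
    q=Ro.from_matrix(R).as_quat(); return [q[3],q[0],q[1],q[2]]
def wrist():
    s=arm.observe(); p=cams.read_camera("wrist"); T=np.eye(4)
    q=s["tool_rot"]; T[:3,:3]=Ro.from_quat([q[1],q[2],q[3],q[0]]).as_matrix(); T[:3,3]=s["eef_pos"]
    p["M"]=T@np.array(p["mount"]); return p
def save(p,n): cv2.imwrite("pics/"+n,cv2.cvtColor(p["color"],cv2.COLOR_RGB2BGR))
E
python3 - <<'E'
from h import *
s=arm.observe(); print(s, arm.tcp_to_grasp)
t=cams.read_camera("top"); sd=cams.read_camera("side")
im=np.hstack([t["color"],sd["color"]]); 
for n,p in(("top",t),("side",sd)):
    save(p,n+"0.png"); C=cloud(p)
    np.savez(n+"0.npz",C=C,color=p["color"])
    print(n,"cam at",-np.array(p["R"]).T@np.array(p["t"]))
    for l in("case","cover","cover_cup","rest","rinse_beaker"):
        for o in cams.cut_out(p,l)[:2]:
            m=o["mask"]&(p["depth"]>0); c=C[m]
            print(l,round(o["score"],2),np.round(o["uv"]),m.sum(),np.round(np.median(c,0)),np.round(np.percentile(c,[2,98],axis=0)).tolist())
E
```

```text
pics
plant.py
{'t': 0.0, 'q': array([-0.9447982 ,  0.50186247, -0.42676385,  1.55146073,  0.22083936,
        1.138288  , -0.21031215]), 'qvel': array([-0.0015718 ,  0.00010061, -0.00113779,  0.00071644,  0.00034076,
       -0.00065789,  0.00018954]), 'joint_efforts': array([ 1.30661497e-04, -5.66597450e+01, -5.81653923e+00, -2.79115427e+01,
       -6.87368168e-02,  3.08626425e-02,  1.88753052e-04]), 'eef_pos': array([230.49739833, 607.00615997, 225.6623088 ]), 'tool_rot': array([-1.88003353e-04,  1.80387389e-01,  9.83595157e-01, -9.59807582e-04]), 'contact_force': array([-1.19048933, -0.44113221,  0.28725408]), 'torque': array([0.02193683, 0.03507567, 0.01743013]), 'grip_force': 0.0, 'opening': 91.84966318310792} 18.8
top cam at [ 415.36571817  149.83557584 1092.46623026]
case 0.74 [423. 224.] 2066 [551. -93.  46.] [[426.0, -167.0, 30.0], [679.0, 49.0, 50.0]]
cover 0.89 [375. 229.] 9279 [550. -49.  46.] [[449.0, -150.0, 37.0], [656.0, 51.0, 50.0]]
cover_cup 0.96 [378. 226.] 9142 [550. -49.  46.] [[449.0, -149.0, 37.0], [655.0, 51.0, 50.0]]
rest 0.66 [204. 250.] 2272 [503. 339.   8.] [[424.0, 279.0, 3.0], [582.0, 400.0, 102.0]]
rinse_beaker 0.84 [150. 201.] 785 [598. 459.  48.] [[570.0, 430.0, 13.0], [625.0, 486.0, 81.0]]
rinse_beaker 0.53 [426. 220.] 1952 [556. -96.  46.] [[428.0, -168.0, 38.0], [678.0, 46.0, 50.0]]
side cam at [1299.09119447 -635.05945171  717.7191534 ]
case 0.95 [248. 272.] 1689 [674. -57.  37.] [[428.0, -156.0, 2.0], [683.0, 56.0, 50.0]]
cover 0.83 [226. 242.] 3735 [569. -39.  47.] [[451.0, -131.0, 39.0], [658.0, 54.0, 50.0]]
cover_cup 0.88 [228. 242.] 3607 [571. -41.  47.] [[455.0, -131.0, 39.0], [658.0, 51.0, 50.0]]
rest 0.86 [308. 191.] 908 [506. 338.  10.] [[427.0, 278.0, 2.0], [585.0, 400.0, 97.0]]
rinse_beaker 0.96 [360. 179.] 551 [605. 444.  57.] [[568.0, 429.0, 7.0], [627.0, 489.0, 82.0]]
```

View pics/top0.png

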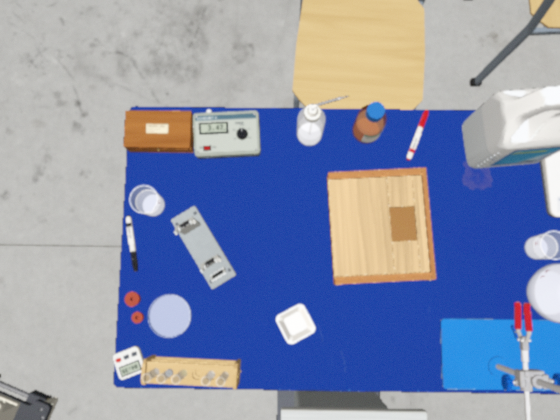

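View pics/side0.png

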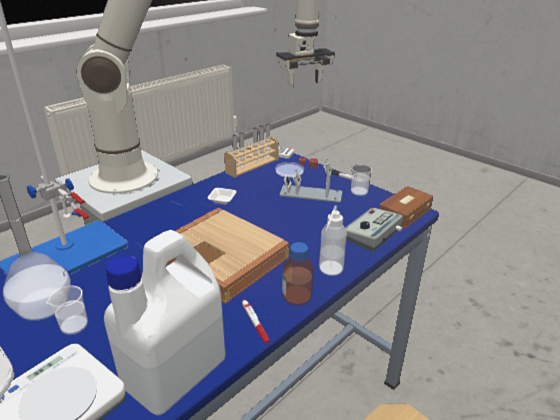

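The top view shows the case at about (380,226) with its cup at (403,224), so case +y is roughly world +y. The rest is at (203,248) and the beaker at (148,201). I'll take wrist looks at the rest and the case next.

```bash
python3 - <<'E'
from h import *
print(np.round(wrist()["mount"],2).tolist())
q=[0,0.18,0.9836,0]; q=np.array(q)/np.linalg.norm(q)
arm.goto([470,330,330],q)
p=wrist(); save(p,"w_rest.png"); np.savez("w_rest.npz",C=cloud(p),color=p["color"],d=p["depth"],M=p["M"])
C=cloud(p)
for o in cams.cut_out(p,"rest")[:1]:
    m=o["mask"]&(p["depth"]>0); np.save("m_rest.npy",m); print("rest",o["score"],np.percentile(C[m],[1,50,99],axis=0).round())
arm.goto([520,-60,360],q)
p=wrist(); save(p,"w_case.png"); np.savez("w_case.npz",C=cloud(p),color=p["color"],d=p["depth"],M=p["M"])
C=cloud(p)
for l in("case","cover"):
  for o in cams.cut_out(p,l)[:1]:
    m=o["mask"]&(p["depth"]>0); np.save(f"m_{l}.npy",m); print(l,o["score"],np.percentile(C[m],[1,50,99],axis=0).round())
print(arm.observe()["t"],arm.observe()["q"])
a=cv2.imread("pics/w_rest.png");b=cv2.imread("pics/w_case.png")
cv2.imwrite("pics/w2.png",cv2.resize(np.hstack([a,b]),(800,300)))
E
```

```text
[[0.0, -0.96, -0.29, 80.56], [1.0, 0.0, 0.0, 0.59], [-0.0, -0.29, 0.96, -157.55], [0.0, 0.0, 0.0, 1.0]]
rest 0.68 [[416. 276.  -0.]
 [498. 342.   8.]
 [585. 409. 108.]]
case 0.67 [[ 425. -165.   39.]
 [ 484.  -84.   46.]
 [ 677.   53.   48.]]
cover 0.73 [[ 444. -149.   37.]
 [ 541.  -43.   46.]
 [ 657.   57.   48.]]
3.7833 [ 0.23968841  0.14341149 -0.2009136   1.69492117  0.02918559  1.30642824
  1.24458267]
```

View pics/w2.png

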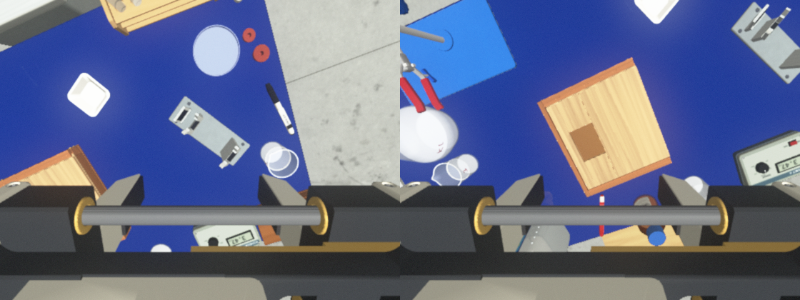

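The left half shows the whole rest at about (207,130), and the right half shows the whole case with its cup at (587,142). Next I fit both geometrically.

```bash
python3 - <<'E'
import numpy as np,cv2
def near(c,lo,hi): return np.all((c>lo)&(c<hi),-1)
for n in("w_case","top0","side0"):
    C=np.load(n+".npz")["C"]; 
    m=near(C,[400,-190,41],[700,75,56]); P=C[m][:,:2].astype(np.float32)
    r=cv2.minAreaRect(P); print(n,"case rect",np.round(r[0],1),np.round(r[1],1),round(r[2],2), "z",np.median(C[m][:,2]).round(1))
    m=near(C,[470,-150,32],[640,-20,42.5]); P=C[m].astype(np.float32)
    if len(P)>20: r=cv2.minAreaRect(P[:,:2]); print("  cup",np.round(r[0],1),np.round(r[1],1),round(r[2],2),np.median(P[:,2]).round(1),len(P))
for n in("w_rest","top0","side0"):
    C=np.load(n+".npz")["C"]
    m=near(C,[395,260,5],[610,420,11.5]); 
    r=cv2.minAreaRect(C[m][:,:2].astype(np.float32)); print(n,"rest",np.round(r[0],1),np.round(r[1],1),round(r[2],2),m.sum())
    box=cv2.boxPoints(r); 
    c=np.array(r[0]); e=box[1]-box[0]; e2=box[2]-box[1]; e=e if np.linalg.norm(e)>np.linalg.norm(e2) else e2; e=e/np.linalg.norm(e); f=np.array([-e[1],e[0]])
    m=near(C,[395,260,18],[610,420,140]); P=C[m]; D=P[:,:2]-c; a=D@e; b=D@f
    k=(abs(a)<100)&(abs(b)<40)
    print("  axis",e.round(3))
    for lo in range(-100,100,10):
        s=k&(a>=lo)&(a<lo+10)
        if s.sum()>2: print("   ",lo,s.sum(),"z",np.percentile(P[s][:,2],[5,50,95]).round(),"b",np.percentile(b[s],[5,50,95]).round())
E
```

```text
w_case case rect [551.7 -52.2] [248.3 219.8] 3.82 z 46.0Traceback (most recent call last):
  File "<stdin>", line 8, in <module>
cv2.error: OpenCV(4.12.0) /io/opencv/modules/imgproc/src/convhull.cpp:143: error: (-215:Assertion failed) total >= 0 && (depth == CV_32F || depth == CV_32S) in function 'convexHull'
```

```bash
cat > fit.py <<'E'
import numpy as np,cv2
def near(c,lo,hi): return np.all((c>lo)&(c<hi),-1)
def rect(P): return cv2.minAreaRect(np.ascontiguousarray(P[:,:2],dtype=np.float32))
E
python3 - <<'E'
from fit import *
for n in("w_case","top0","side0"):
    C=np.load(n+".npz")["C"]; 
    m=near(C,[400,-190,41],[700,75,56]); r=rect(C[m]); print(n,"case rect",np.round(r[0],1),np.round(r[1],1),round(r[2],2), "z",np.median(C[m][:,2]).round(1))
    m=near(C,[470,-150,32],[640,-20,42.5]); P=C[m]
    if len(P)>20: r=rect(P); print("  cup",np.round(r[0],1),np.round(r[1],1),round(r[2],2),np.median(P[:,2]).round(1),len(P))
for n in("w_rest","top0","side0"):
    C=np.load(n+".npz")["C"]
    m=near(C,[395,260,5],[610,420,11.5]); 
    r=rect(C[m]); print(n,"rest",np.round(r[0],1),np.round(r[1],1),round(r[2],2),m.sum())
    box=cv2.boxPoints(r); 
    c=np.array(r[0]); e=box[1]-box[0]; e2=box[2]-box[1]; e=e if np.linalg.norm(e)>np.linalg.norm(e2) else e2; e=e/np.linalg.norm(e); f=np.array([-e[1],e[0]])
    m=near(C,[395,260,18],[610,420,140]); P=C[m]; D=P[:,:2]-c; a=D@e; b=D@f
    k=(abs(a)<100)&(abs(b)<40)
    print("  axis",e.round(3))
    for lo in range(-100,100,10):
        s=k&(a>=lo)&(a<lo+10)
        if s.sum()>2: print("   ",lo,s.sum(),"z",np.percentile(P[s][:,2],[5,50,95]).round(),"b",np.percentile(b[s],[5,50,95]).round())
E
```

```text
w_case case rect [551.7 -52.2] [248.3 219.8] 3.82 z 46.0
  cup [ 577.4 -111.6] [117.3  78.4] 3.4 38.6 1578
top0 case rect [553.4 -55.4] [248.2 220.6] 3.69 z 46.1
  cup [555.1 -85.9] [168.9 129.7] 0.82 39.3 940
side0 case rect [552.1 -52.9] [254.  222.6] 3.27 z 47.2
  cup [550.6 -97. ] [75.9 49.4] 3.0 39.9 326
w_rest rest [501.5 343.2] [185.4  63.8] 32.65 3207
  axis [0.842 0.54 ]
    -90 44 z [46. 48. 49.] b [-16.   1.  16.]
    -80 172 z [34. 44. 50.] b [-16.   1.  17.]
    -70 83 z [26. 27. 33.] b [-15.   1.  17.]
    -60 61 z [58. 66. 69.] b [-23. -14.  23.]
    -50 187 z [26. 52. 66.] b [-20.  -1.  22.]
    -40 100 z [38. 44. 48.] b [-20.   1.  21.]
    30 68 z [100. 108. 112.] b [-23. -14.  23.]
    40 495 z [ 23.  64. 106.] b [-19.  -0.  22.]
    50 67 z [50. 87. 90.] b [-16.   2.  22.]
top0 rest [505.5 326.9] [195.7 143.9] 17.01 1505
  axis [0.956 0.293]
    -90 4 z [46. 47. 49.] b [1. 6. 9.]
    -80 56 z [39. 47. 50.] b [-22.  -5.   8.]
    -70 56 z [25. 33. 45.] b [-23.  -9.   9.]
    -60 25 z [27. 63. 68.] b [-21.  17.  22.]
    -50 64 z [26. 54. 67.] b [-22.   8.  21.]
    -40 64 z [38. 44. 63.] b [-19.  -4.  18.]
    -30 5 z [37. 43. 45.] b [-17. -13.  -8.]
    30 9 z [ 95. 102. 105.] b [36. 38. 40.]
    40 140 z [ 26.  71. 108.] b [ 3. 25. 38.]
    50 51 z [28. 85. 96.] b [ 5. 12. 32.]
side0 rest [496.5 342.3] [198.9 150.2] 1.59 572
  axis [1.    0.028]
    -70 10 z [30. 44. 49.] b [-37. -31. -22.]
    -60 11 z [23. 30. 41.] b [-38. -33. -28.]
    -50 21 z [44. 61. 71.] b [-17. -12.  -7.]
    -40 19 z [22. 49. 62.] b [-16. -12.  -5.]
    -30 20 z [22. 47. 59.] b [-39. -31. -16.]
    -20 14 z [22. 39. 47.] b [-40. -37. -27.]
    20 5 z [105. 110. 112.] b [35. 36. 38.]
    30 17 z [ 94. 103. 111.] b [29. 34. 37.]
    40 18 z [ 39.  91. 110.] b [-0. 34. 38.]
    50 73 z [ 27.  76. 108.] b [ 2.  6. 24.]
    60 29 z [22. 62. 92.] b [ 2.  7. 11.]
```

```bash
cat >> h.py <<'E'
psi=np.radians(3.75); cc=np.array([552.3,-53.5])
ex=np.array([np.cos(psi),np.sin(psi)]); ey=np.array([-ex[1],ex[0]])
O=cc-15*ey
def cw(x,y,z): return np.r_[O+x*ex+y*ey,z]      # case -> world
def wc(p): d=np.asarray(p)[...,:2]-O; return d@ex,d@ey
def down(yaw): # tool y axis horizontally at world angle yaw
    y=np.array([np.cos(yaw),np.sin(yaw),0]); z=np.array([0,0,-1.]); return quat(np.stack([np.cross(y,z),y,z],1))
QX=down(psi+np.pi)  # fingers close along case x
QX2=down(psi)
QY=down(psi+np.pi/2)
def st(tag=""):
    s=arm.observe(); x,y=wc(s["eef_pos"]); print(tag,"t%.1f"%s["t"],"case xy %.1f %.1f z %.1f"%(x,y,s["eef_pos"][2]),"F",np.round(s["contact_force"],1),"op %.1f"%s["opening"]); return s
E
python3 - <<'E'
from h import *
C=np.load("top0.npz")["C"]; c=np.array([501.5,343.2]); t=np.radians(32.65); e=np.array([np.cos(t),np.sin(t)]); f=np.array([-e[1],e[0]])
D=C[...,:2]-c; A=D@e; B=D@f; Z=C[...,2]-65; k=np.radians(25)
U=A*np.cos(k)+Z*np.sin(k); W=-A*np.sin(k)+Z*np.cos(k)
for lo,hi in((-60,-36),(36,62)):
    m=(U>lo)&(U<hi)&(W>3)&(W<32)&(abs(B)<40); print(m.sum(),np.percentile(U[m],[3,50,97]).round(1),np.percentile(B[m],[2,98]).round(1),np.percentile(W[m],98))
p=cw(0,-35,90)
for Q in(QX,QX2):
    print(arm.ik(p,Q))
arm.close(30)
Q=min((q for q in (QX,QX2) if arm.ik(p,q) is not None),key=lambda q:np.abs(np.array(arm.ik(p,q))[-1]))
np.save("Qcup.npy",Q)
arm.goto(p,Q); st()
arm.move_straight(cw(0,-35,46),speed=120); s=st()
for z in(43.5,42,41):
    arm.move_straight(cw(0,-35,z),speed=40); s=st()
    if abs(s["contact_force"][2])>6: break
E
```

```text
69 [-50.6 -45.1 -42.7] [-26.6  20.4] 26.833578109369405
71 [49.9 54.4 57.1] [-27.3  20.6] 26.212046938165543
[ 1.01649496  0.96112108 -1.30562997  1.8567771   1.01744216  1.19430746
  2.55872011]
[ 0.17875133  0.49069977 -0.05331839  1.88356625  0.03614974  0.76824406
  0.17116238]
 t6.3 case xy 1.0 -35.0 z 90.8 F [-0.3 -0.7  0.5] op 0.5
 t6.8 case xy 0.5 -35.0 z 46.6 F [-0.5 -0.2 -0.2] op 0.8
 t7.1 case xy 0.5 -35.1 z 44.1 F [-0.8 -1.4  0.6] op 0.6
 t7.3 case xy 0.0 -35.0 z 42.1 F [ 0.  -0.  -0.4] op 0.7
 t7.6 case xy -0.1 -35.0 z 40.9 F [-0.4 -1.3 -0.7] op 0.4
```

```bash
python3 - <<'E'
from h import *
arm.move_straight(cw(0,-21,41),speed=100); st()
for y in np.arange(-20,-10,1.0):
    arm.move_straight(cw(0,y,41),speed=40); s=st()
    if s["contact_force"][:2]@ey<-1.5: break
E
```

```text
t7.8 case xy 0.1 -19.7 z 41.0 F [ 0.3 -0.9 -0.8] op 0.2
 t8.1 case xy -0.0 -20.3 z 41.0 F [-0.9  1.4 -0.7] op 0.4
 t8.3 case xy -0.0 -19.1 z 41.0 F [0.3 0.6 0.8] op 0.9
 t8.6 case xy -0.0 -17.9 z 41.0 F [ 0.1 -0.  -0.8] op 0.1
 t8.8 case xy 0.0 -16.9 z 41.0 F [-0.3  0.4  0.2] op 0.7
 t9.1 case xy 0.0 -15.8 z 41.0 F [-0.1  0.3  0.3] op 0.4
 t9.3 case xy 0.0 -14.9 z 41.0 F [-0.7  0.5 -0.2] op 0.5
 t9.6 case xy 0.0 -13.8 z 41.0 F [-0.   0.3 -0.6] op 0.3
 t9.8 case xy -0.0 -12.9 z 41.0 F [-0.3 -0.2  0.1] op 0.2
 t10.1 case xy 0.0 -11.8 z 41.0 F [-1.3 -0.4 -0.3] op 0.7
 t10.3 case xy -0.0 -10.8 z 41.0 F [-0.2 -0.8 -0.8] op 0.6
```

```bash
python3 - <<'E'
from h import *
arm.move_straight(cw(0,40,41),speed=120); st()
p=cams.read_camera("side"); save(p,"s1.png")
cv2.imwrite("pics/s1c.png",cv2.resize(cv2.cvtColor(p["color"][120:330,120:400],cv2.COLOR_RGB2BGR),None,fx=2.4,fy=2.4))
E
```

```text
t10.9 case xy 0.0 39.8 z 41.1 F [ 0.3 -0.6  0.4] op 0.4
```

View pics/s1c.png

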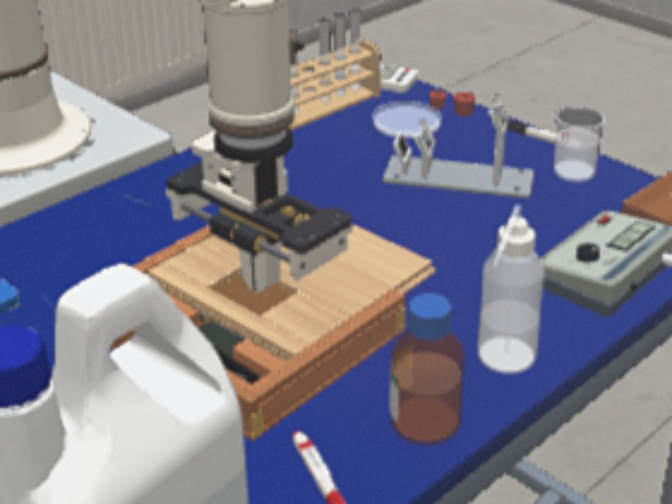

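The crop shows the fingers in the cup at about (265,280). The cover is partly open, and the first pocket shows something dark at (235,350). I'll go on to the stop, then look.

```bash
python3 - <<'E'
from h import *
arm.move_straight(cw(0,142,40.3),speed=130); st()
for y in np.arange(144,162,2.0):
    arm.move_straight(cw(0,y,40.3),speed=60); s=st()
    if s["contact_force"][:2]@ey<-8: break
x,y=wc(s["eef_pos"])
arm.move_straight(cw(0,y-3,40.3),speed=60)
arm.move_straight(cw(0,y-3,150),speed=250)
arm.goto(cw(-10,20,330),QY); st()
p=wrist(); C=cloud(p); save(p,"w3.png"); np.savez("w3.npz",C=C,color=p["color"])
X,Y=wc(C)
for l in("electrode","thermometer","glass_rod","cover"):
  for o in cams.cut_out(p,l)[:2]:
    m=o["mask"]&(p["depth"]>0)
    if m.sum()>5: print(l,round(o["score"],2),np.round(o["uv"]),m.sum(),"X",np.percentile(X[m],[2,50,98]).round(1),"Y",np.percentile(Y[m],[2,50,98]).round(1),"z",np.percentile(C[m][:,2],[2,50,98]).round(1))
t=cams.read_camera("top"); Ct=cloud(t); Xt,Yt=wc(Ct); save(t,"t3.png")
for l in("electrode","cover"):
  for o in cams.cut_out(t,l)[:2]:
    m=o["mask"]&(t["depth"]>0)
    if m.sum()>5: print("top",l,round(o["score"],2),np.round(o["uv"]),m.sum(),"X",np.percentile(Xt[m],[2,50,98]).round(1),"Y",np.percentile(Yt[m],[2,50,98]).round(1),"z",np.percentile(Ct[m][:,2],[2,50,98]).round(1))
E
```

```text
t11.9 case xy 0.0 141.1 z 40.3 F [ 0.2 -0.4 -0.7] op 0.4
 t12.2 case xy 0.1 143.5 z 40.3 F [-0.3  0.8 -0.6] op 0.3
 t12.4 case xy -0.1 145.3 z 40.2 F [ 0.6 -2.5 -0.2] op 0.4
 t12.7 case xy -0.6 147.7 z 40.0 F [-0.3 -3.5 -0.6] op 0.1
 t12.9 case xy -0.6 149.6 z 40.0 F [-1.3 -4.6 -1.1] op 0.6
 t13.2 case xy -0.6 149.8 z 40.1 F [-1.3 -8.   0.2] op 0.6
 t13.4 case xy -0.6 150.0 z 40.0 F [ -1.1 -11.2  -0.4] op 0.5
 t15.8 case xy -10.4 20.4 z 328.9 F [-0.5  0.9  0.1] op 0.3
electrode 0.98 [236. 169.] 960 X [-75.6 -13.7  73.9] Y [-54.5 -44.5 -36.9] z [ 6.2 22.9 27. ]
thermometer 0.82 [296. 168.] 666 X [-96.7 -11.3  88.1] Y [41.7 46.5 51.4] z [10.6 17.2 19.3]
glass_rod 0.93 [266. 167.] 728 X [-99.4 -14.   90.2] Y [-5.8 -0.2  4.6] z [ 5.2 16.9 19. ]
cover 0.88 [390. 170.] 20048 X [-107.1  -12.3  102.6] Y [ 87.2 186.  287.8] z [33.1 40.2 48.8]
cover 0.3 [527. 151.] 5008 X [-108.2  -34.8   55.1] Y [352.3 402.8 453.6] z [ 4.9  8.2 59.2]
top electrode 0.5 [404. 240.] 180 X [-75.5 -37.8  -5.8] Y [-51.8 -45.4 -39.3] z [17.7 23.6 29.2]
top cover 0.63 [300. 233.] 9438 X [-105.6   -1.1  107.6] Y [ 87.9 186.6 286.4] z [30.7 40.  49.9]
```

View pics/w3.png

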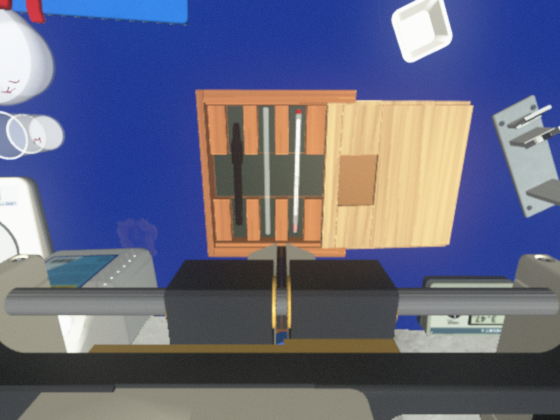

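The picture shows the black cell in the pocket at column 237 (case y = -46), the glass rod in the middle pocket and the thermometer at +46. The cover is fully out. At y = -46 the open fingers would hit the end wall. So I'll enter off-centre above the neighbours' height, close lightly, and step the tool over onto the cell.

```bash
python3 - <<'E'
from h import *
z=np.load("w3.npz"); C=z["C"]; X,Y=wc(C); col=z["color"].astype(int).sum(-1)
m=(abs(Y+46)<13)&(abs(X)<100)&(C[...,2]>14)&(C[...,2]<32)&(col<200)
print("cell X extent",np.percentile(X[m],[0.3,99.7]).round(1))
for x in range(-85,90,15):
    k=m&(abs(X-x)<5)
    if k.sum()>3: print(x,k.sum(),"z",np.percentile(C[k][:,2],[50,95]).round(1),"Y",np.percentile(Y[k],[3,50,97]).round(1))
k=(abs(X)<28)&(abs(Y-23)<10); print("trough floor z",np.median(C[k][:,2]))
k=(abs(X)<50)&(Y<-86)&(Y>-92); print("wall z",np.median(C[k][:,2]))
k=(abs(X)<25)&(abs(C[...,2]-6)<4)&(Y>-95)&(Y<-60); print("trough edge Y",np.percentile(Y[k],[1,5]))
for tag,p,q in (("gr",cw(-1,-14,22),QY),("dn",cw(-1,-46,8),QY)): print(tag,arm.ik(p,q))
E
```

```text
cell X extent [-79.8  76.8]
-70 49 z [22.4 24.2] Y [-49.3 -44.4 -40.2]
-55 62 z [23.9 27. ] Y [-51.2 -43.9 -37.9]
-40 73 z [25.2 27.6] Y [-51.8 -43.8 -36.8]
-25 63 z [24.8 27.1] Y [-52.5 -44.2 -37.4]
-10 48 z [22.7 24.5] Y [-50.4 -44.6 -39.6]
5 51 z [23.1 24.5] Y [-51.2 -44.6 -39.9]
20 41 z [23.1 24.5] Y [-50.  -45.  -40.7]
35 43 z [23.2 24.6] Y [-50.8 -45.6 -40.8]
50 48 z [23.  24.9] Y [-51.7 -46.  -40.3]
65 42 z [22.6 24.5] Y [-52.  -45.4 -40.9]
80 12 z [23.3 25. ] Y [-50.3 -45.5 -41.7]
trough floor z 342.45452926957785
wall z 46.29721281440459
trough edge Y [-84.0589833  -83.66101015]
gr [ 0.25896131  0.6005408  -0.20117209  1.91598859  0.18940652  0.64316397
  1.576304  ]
dn [ 0.29814299  0.63218108 -0.18139353  1.89937601  0.18299049  0.62587396
  1.63861798]
```

```bash
python3 - <<'E'
from h import *
arm.ungrasp()
arm.goto(cw(-1,-14,110),QY); st()
arm.move_straight(cw(-1,-14,35),speed=200)
arm.move_straight(cw(-1,-14,21),speed=50); st("in")
arm.close(3); s=st("c1")
y=-14
while y>-42:
    y-=5
    arm.move_straight(cw(-1,y,21),speed=50); arm.observe()
    arm.close(3); s=st("y%d"%y)
    if abs(s["contact_force"][:2]@ey)>15 or s["opening"]<14: break
E
```

```text
t18.6 case xy 0.4 -13.9 z 111.2 F [-0.2  0.8  0. ] op 91.9
in t19.5 case xy -1.1 -14.0 z 21.0 F [-0.1  0.2 -0.2] op 91.8
c1 t20.2 case xy -0.8 -17.0 z 21.3 F [ 1.3 -6.5 -1.3] op 70.2
y-19 t20.6 case xy -1.0 -21.5 z 21.1 F [ 1.1 -6.1  0.5] op 61.2
y-24 t21.1 case xy -1.0 -26.1 z 21.1 F [ 0.  -6.3 -0.8] op 51.8
y-29 t21.6 case xy -1.1 -30.8 z 21.1 F [ 1.7 -5.4  0.3] op 42.3
y-34 t22.0 case xy -1.1 -35.8 z 21.0 F [-0.2 -5.8 -0.2] op 32.6
y-39 t22.5 case xy -1.0 -40.6 z 21.0 F [ 0.8 -6.6 -0.7] op 22.6
y-44 t23.0 case xy -0.9 -43.5 z 21.0 F [-0.2 -1.8 -0.5] op 16.4
```

```bash
python3 - <<'E'
from h import *
y=-43.5
for z in(16,11.5,8.5):
    arm.move_straight(cw(-1,y,z),speed=50); s=st()
    if abs(s["contact_force"][2])>12: break
arm.close(3); s=st("c"); x,y=wc(s["eef_pos"])
arm.close(25); s=st("grip"); print(s["grip_force"])
arm.move_straight(cw(-1,y,60),speed=60); st("up")
arm.move_straight(cw(-1,y,200),speed=250); s=st("up2"); print(s["grip_force"])
p=cams.read_camera("side"); save(p,"s4.png"); C=cloud(p); t=s["eef_pos"]
q=s["tool_rot"]; R=Ro.from_quat([q[1],q[2],q[3],q[0]]).as_matrix()
o=cams.cut_out(p,"electrode")[:1]
for o in o:
    m=o["mask"]&(p["depth"]>0); T=(C[m]-t)@R; print(o["score"],m.sum(),np.percentile(T,[1,50,99],axis=0).round(1))
    A=T-np.median(T,0); 
    w=np.polyfit(T[:,0],T[:,2],1); print("pitch slope",w)
t=cams.read_camera("top"); C=cloud(t)
for o in cams.cut_out(t,"electrode")[:1]:
    m=o["mask"]&(t["depth"]>0); T=(C[m]-s["eef_pos"])@R; print("top",o["score"],m.sum(),np.percentile(T,[1,50,99],axis=0).round(1))
cv2.imwrite("pics/s4c.png",cv2.resize(cv2.cvtColor(p["color"][60:270,80:360],cv2.COLOR_RGB2BGR),None,fx=2.4,fy=2.4))
E
```

```text
t23.2 case xy -0.7 -43.6 z 15.8 F [ 1.1 -2.1 -0.7] op 16.7
 t23.5 case xy -1.1 -43.5 z 11.1 F [ 1.  -1.2 -1.2] op 16.8
 t23.7 case xy -1.2 -43.6 z 8.2 F [ 0.6 -2.3 -0.5] op 17.2
c t23.9 case xy -1.3 -43.6 z 8.3 F [ 1.2 -2.6 -1.9] op 16.8
grip t24.1 case xy -1.4 -43.6 z 8.3 F [ 0.1 -3.5 -2.4] op 16.8
24.999336004257202
up t25.2 case xy -1.4 -43.5 z 59.7 F [ 0.3 -0.2 -0.5] op 17.1
up2 t25.9 case xy -2.0 -43.5 z 198.7 F [-0.5 -0.  -2. ] op 16.8
24.999485313892365
0.59 195 [[-79.5  -9.7 -20.8]
 [-35.2  -3.2 -14.4]
 [219.5 230.8 181.7]]
pitch slope [ 0.34783748 -2.48225065]
top 0.68 267 [[-77.1  -7.1 -19.8]
 [ 41.6   1.6 -14.4]
 [ 78.7   8.5  -8.1]]
```

View pics/s4c.png

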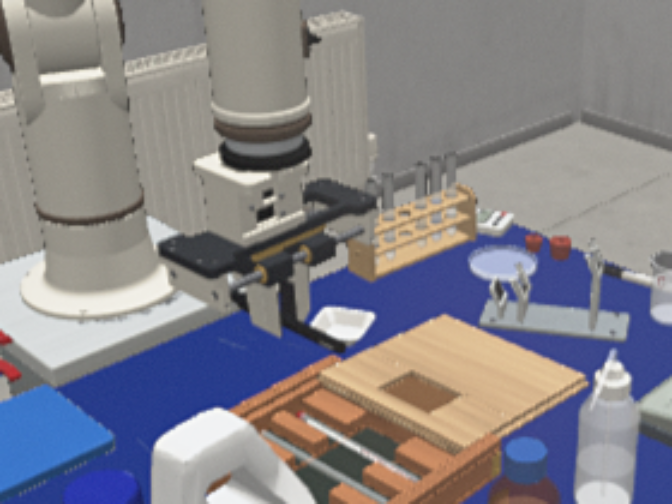

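The side view shows the cell held level, spanning (290,310) to (345,345), with the rod and thermometer still in their pockets. Contact with the stop and the rib agrees with the top camera. The wrist camera is biased by about (+1.7, -3) mm, so I'll use the corrected seat. I'll bring the cell in about 8 mm uphill of the toe stop and lower it under force checks.

```bash
cat >> h.py <<'E'
th=np.radians(32.65); k25=np.radians(25)
e3=np.array([np.cos(th),np.sin(th),0]); f3=np.array([-e3[1],e3[0],0]); Z3=np.array([0,0,1.])
U3=np.cos(k25)*e3+np.sin(k25)*Z3; N3=-np.sin(k25)*e3+np.cos(k25)*Z3
SEAT=np.array([506.5,342.5,65.])
QR=quat(np.stack([-U3,f3,-N3],1))
def rs(u,w,b=0): return SEAT+(u+.4)*U3+(w-1.7)*N3+b*f3
def sr(tag=""):
    s=arm.observe(); d=s["eef_pos"]-SEAT; F=s["contact_force"]
    print(tag,"t%.1f"%s["t"],"u %.1f w %.1f b %.1f"%(d@U3-.4,d@N3+1.7,d@f3),"F u %.1f n %.1f b %.1f"%(F@U3,F@N3,F@f3),"op %.1f"%s["opening"]); return F@U3,F@N3,F@f3
E
python3 - <<'E'
from h import *
print(arm.ik(rs(8,60),QR),arm.ik(rs(0,0),QR))
arm.goto([500,110,240],QY)
arm.goto(rs(8,75),QR); sr()
arm.move_straight(rs(8,34),speed=120); sr()
p=cams.read_camera("side"); save(p,"s5.png"); t=cams.read_camera("top")
C=cloud(t)-SEAT; 
for o in cams.cut_out(t,"electrode")[:1]:
    m=o["mask"]&(t["depth"]>0); T=C[m]; print(o["score"],m.sum(),"u",np.percentile(T@U3,[2,98]).round(1),"b",np.percentile(T@f3,[2,50,98]).round(1),"w",np.percentile(T@N3,[2,50,98]).round(1))
    for lo,hi in((-80,-30),(30,80)):
        k=((T@U3)>lo)&((T@U3)<hi); print(lo,"b",np.median(T[k]@f3).round(1),"w",np.median(T[k]@N3).round(1))
a=cv2.resize(cv2.cvtColor(p["color"][110:230,230:400],cv2.COLOR_RGB2BGR),(425,300)); b=cv2.resize(cv2.cvtColor(t["color"][180:310,120:290],cv2.COLOR_RGB2BGR),(375,300)); cv2.imwrite("pics/c5.png",np.hstack([a,b]))
E
```

```text
[-0.1974693   0.36412754 -0.53703046  2.16633848  0.81603497  0.30852133
  0.73457785] [-0.29212032  0.49391185 -0.43426422  2.15002015  1.19656742  0.2455024
  0.37118663]
 t27.9 u 8.4 w 74.9 b -2.7 F u 0.1 n -0.8 b -1.4 op 16.7
 t28.4 u 8.4 w 34.1 b -1.2 F u -0.9 n -0.9 b 1.1 op 16.7
0.69 185 u [24.  87.4] b [-7.2 -1.8 14.3] w [-35.2  47.   50.6]
-80 b nan w nan
30 b -2.1 w 47.2
  return _methods._mean(a, axis=axis, dtype=dtype,
  ret = ret.dtype.type(ret / rcount)
```

View pics/c5.png

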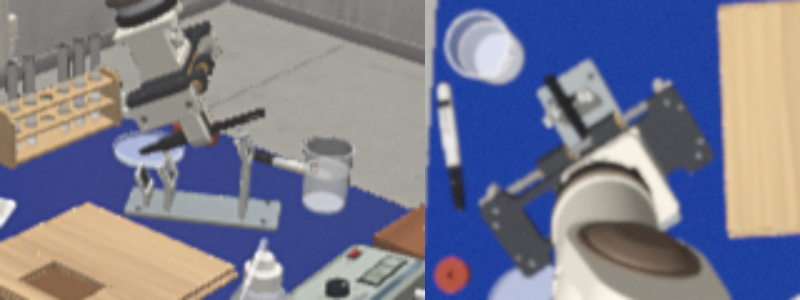

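The cell is above and parallel to the rest, and in the top view its stem at (570,105) lies between the upper prongs. I'll lower it now.

```bash
python3 - <<'E'
from h import *
arm.move_straight(rs(8,14,.3),speed=80); F=sr()
if max(map(abs,F))<5:
  for w in(8,5,3,2,1,0,-1,-2):
    arm.move_straight(rs(8,w,.3),speed=50); arm.hold(.1); F=sr()
    if max(map(abs,F))>4: break
E
```

```text
t29.0 u 8.0 w 14.2 b 0.2 F u 0.8 n -0.1 b -0.1 op 16.8
 t29.4 u 8.2 w 8.4 b 0.2 F u -0.1 n -1.0 b 0.4 op 16.7
 t29.7 u 8.0 w 5.2 b 0.3 F u -0.3 n -1.1 b 0.5 op 17.0
 t30.1 u 8.0 w 3.0 b 0.3 F u 0.1 n -0.2 b -0.7 op 16.6
 t30.4 u 8.0 w 2.0 b 0.3 F u 0.1 n -0.7 b -0.7 op 16.7
 t30.8 u 7.9 w 1.0 b 0.3 F u -0.6 n -0.0 b 0.1 op 16.4
 t31.1 u 8.1 w 0.1 b 0.3 F u -0.6 n 1.6 b 0.1 op 16.7
 t31.5 u 8.2 w -0.1 b 0.3 F u -2.6 n 15.7 b 0.2 op 16.3
```

```bash
python3 - <<'E'
from h import *
arm.move_straight(rs(8,0.3,.3),speed=50); sr()
for u in(5,3,2,1,0,-1,-2,-3,-4,-5):
    arm.move_straight(rs(u,0.2,.3),speed=40); arm.hold(.08); F=sr()
    if F[0]>4 or abs(F[2])>8: break
E
```

```text
t31.7 u 8.1 w 0.2 b 0.3 F u -0.2 n -0.6 b -0.5 op 16.8
 t32.0 u 4.7 w 0.0 b 0.2 F u 0.0 n -0.3 b 0.3 op 16.8
 t32.4 u 3.0 w 0.1 b 0.3 F u -0.1 n 0.1 b -0.0 op 16.8
 t32.7 u 2.0 w 0.2 b 0.3 F u -0.7 n -1.0 b 0.1 op 16.9
 t33.0 u 1.0 w 0.2 b 0.3 F u -0.3 n -0.8 b -0.5 op 17.1
 t33.4 u 0.1 w 0.2 b 0.3 F u 0.1 n -0.0 b 0.6 op 16.5
 t33.7 u 0.1 w 0.4 b 0.4 F u 3.4 n -0.9 b 0.1 op 17.0
 t34.0 u 0.0 w 0.5 b 0.4 F u 6.1 n -1.6 b 0.1 op 16.6
```

```bash
python3 - <<'E'
from h import *
arm.move_straight(rs(-1.5,-0.3,.4),speed=40); arm.hold(.1); sr("seat")
arm.close(3); sr("soft")
arm.ungrasp(); sr("open")
arm.move_straight(rs(0,45,.3),speed=120)
arm.move_straight(rs(0,140,.3),speed=250); sr()
p=wrist(); C=cloud(p)-SEAT; save(p,"w6.png")
def rep(tag,p,C):
  for o in cams.cut_out(p,"electrode")[:1]:
    m=o["mask"]&(p["depth"]>0); T=C[m]; print(tag,o["score"],m.sum(),"u",np.percentile(T@U3,[1,99]).round(1),"b",np.percentile(T@f3,[2,50,98]).round(1),"w",np.percentile(T@N3,[2,50,98]).round(1))
    for lo,hi in((-75,-30),(-10,30),(30,75)):
        k=((T@U3)>lo)&((T@U3)<hi)
        if k.any(): print("  ",lo,"b",np.median(T[k]@f3).round(1),"w",np.percentile(T[k]@N3,[50,90]).round(1))
rep("wrist",p,C)
s=cams.read_camera("side"); rep("side",s,cloud(s)-SEAT)
a=cv2.resize(cv2.cvtColor(s["color"][140:220,260:380],cv2.COLOR_RGB2BGR),(450,300)); b=cv2.resize(cv2.cvtColor(p["color"],cv2.COLOR_RGB2BGR),(350,300)); cv2.imwrite("pics/c6.png",np.hstack([a,b]))
E
```

```text
seat t34.4 u 0.0 w 0.0 b 0.4 F u 6.5 n 1.1 b -1.1 op 16.8
soft t34.6 u -1.7 w -0.3 b 0.4 F u 4.6 n 1.8 b 0.1 op 16.8
open t35.9 u -1.5 w -0.3 b 0.4 F u 0.0 n 0.5 b 0.7 op 91.8
 t36.9 u 0.1 w 139.8 b -0.6 F u 0.8 n -0.5 b -0.4 op 91.6
wrist 0.92 2164 u [-78.3  90.8] b [-6.   2.3  9.7] w [ 0.9 13.7 17.4]
   -75 b 2.3 w [14.2 16.9]
   -10 b 2.3 w [13.4 14.6]
   30 b 2.4 w [13.4 14.8]
side 0.65 144 u [-68.9  78.4] b [-10.7  -3.5   2.6] w [ 4.4 12.  18. ]
   -75 b -4.8 w [12.2 17.1]
   -10 b -3.5 w [12.4 14.9]
   30 b -2.4 w [11.7 15. ]
```

View pics/c6.png

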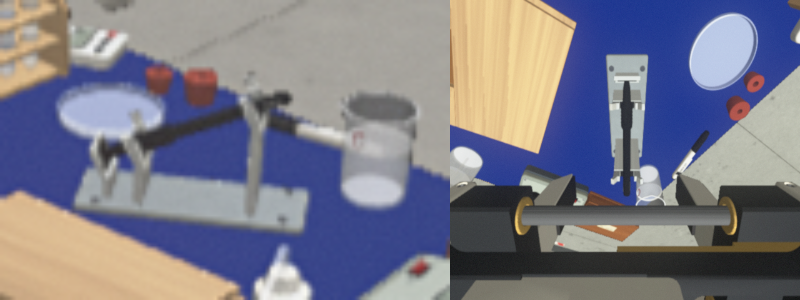

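The cell lies in both forks, stem end over the upper fork at (265,100) and thick end at the toe at (105,150). The beaker stands untouched at (378,150). Now I'll close the cover.

```bash
python3 - <<'E'
from h import *
Q=np.load("Qcup.npy")
arm.goto(cw(0,200,220),Q)
arm.close(30)
t=cams.read_camera("top"); C=cloud(t)-SEAT; save(t,"t7.png")
arm.goto(cw(0,131,90),Q); st()
arm.move_straight(cw(0,131,46),speed=150)
for z in(43,41.5,40.5):
    arm.move_straight(cw(0,131,z),speed=40); s=st()
    if s["contact_force"][2]>5: break
arm.move_straight(cw(0,113,40.7),speed=100); s=st()
arm.move_straight(cw(0,60,40.9),speed=120); s=st()
arm.move_straight(cw(0,-46,41),speed=120); s=st()
for y in np.arange(-48,-70,-2.0):
    arm.move_straight(cw(0,y,41),speed=50); arm.hold(.05); s=st()
    if s["contact_force"][:2]@ey>9: break
E
```

```text
t40.5 case xy 0.9 132.1 z 90.8 F [-0.1  0.4  0.5] op 0.5
 t41.2 case xy 0.7 131.2 z 43.9 F [-0.1 -0.4  0.2] op 0.6
 t41.4 case xy 0.0 130.9 z 41.6 F [ 0.  -0.4  0.6] op 0.5
 t41.7 case xy -0.1 131.0 z 40.4 F [-0.2  0.5  0.1] op 0.4
 t42.0 case xy 0.0 112.0 z 40.7 F [0.3 0.1 0.7] op 0.1
 t42.6 case xy 0.0 60.5 z 40.9 F [-0.6  0.2  0.3] op 0.4
 t43.6 case xy 0.1 -44.8 z 41.0 F [ 0.1  0.7 -0.1] op 0.5
 t44.0 case xy 0.1 -47.6 z 41.0 F [-0.3  0.1 -0.3] op 0.4
 t44.2 case xy -0.0 -50.1 z 41.0 F [-0.2 -1.2  0.2] op 0.3
 t44.5 case xy -0.0 -52.2 z 41.0 F [ 0.1 -0.6 -0.1] op 0.1
 t44.9 case xy -0.0 -54.2 z 41.0 F [-0.5 -0.3 -0.7] op 0.5
 t45.1 case xy 0.0 -54.5 z 41.0 F [-1.1  4.8  1.4] op 0.3
 t45.5 case xy 0.0 -54.6 z 41.0 F [-1.2  9.2  2.1] op 0.4
```

```bash
python3 - <<'E'
from h import *
arm.move_straight(cw(0,-47,41),speed=60)
arm.move_straight(cw(0,-47,200),speed=200)
arm.goto(cw(-60,110,330),QY); st()
t=cams.read_camera("top"); s=cams.read_camera("side"); p=wrist()
for n,q in(("top",t),("side",s),("wrist",p)):
    C=cloud(q); X,Y=wc(C)
    for l in("cover","electrode","rinse_beaker"):
      for o in cams.cut_out(q,l)[:1]:
        m=o["mask"]&(q["depth"]>0); T=C[m]-SEAT
        if l=="cover": print(n,l,round(o["score"],2),"Y",np.percentile(Y[m],[1,99]).round(1),"X",np.percentile(X[m],[1,99]).round(1))
        elif l=="electrode": print(n,l,round(o["score"],2),m.sum(),"u",np.percentile(T@U3,[1,5,50,95,99]).round(1),"w",np.percentile(T@N3,[5,50,95]).round(1))
        else: print(n,l,round(o["score"],2),np.median(C[m],0).round(0))
a=cv2.resize(cv2.cvtColor(t["color"][150:300,110:450],cv2.COLOR_RGB2BGR),(680,300),interpolation=cv2.INTER_CUBIC)
b=cv2.resize(cv2.cvtColor(s["color"][130:310,120:400],cv2.COLOR_RGB2BGR),(467,300))
r=cv2.resize(cv2.cvtColor(t["color"][200:300,160:260],cv2.COLOR_RGB2BGR),(300,300),interpolation=cv2.INTER_CUBIC)
cv2.imwrite("pics/c8.png",np.vstack([np.hstack([a,np.zeros((300,87,3),np.uint8)]),np.hstack([b,r])]))
E
```

```text
t47.9 case xy -60.2 109.3 z 329.1 F [ 0.2 -1.  -0.1] op 0.9
top cover 0.79 Y [ 31.4 138.9] X [-106.2  106.4]
top electrode 0.68 433 u [-78.4 -69.9  -8.7  68.9  76.7] w [ 7.7 13.3 17.2]
top rinse_beaker 0.7 [598. 458.  48.]
side cover 0.83 Y [-75.2 119.2] X [-101.7  105.2]
side electrode 0.68 547 u [-280.    87.5  119.3  148.5  154.1] w [-112.6  -68.2  -40.8]
side rinse_beaker 0.82 [605. 443.  58.]
wrist cover 0.66 Y [-81.8 121. ] X [-106.7   88.5]
wrist electrode 0.62 1103 u [-74.2 -63.4   0.7  70.4  76.4] w [ 9.8 13.8 16.8]
wrist rinse_beaker 0.9 [577. 442.  40.]
```

View pics/c8.png

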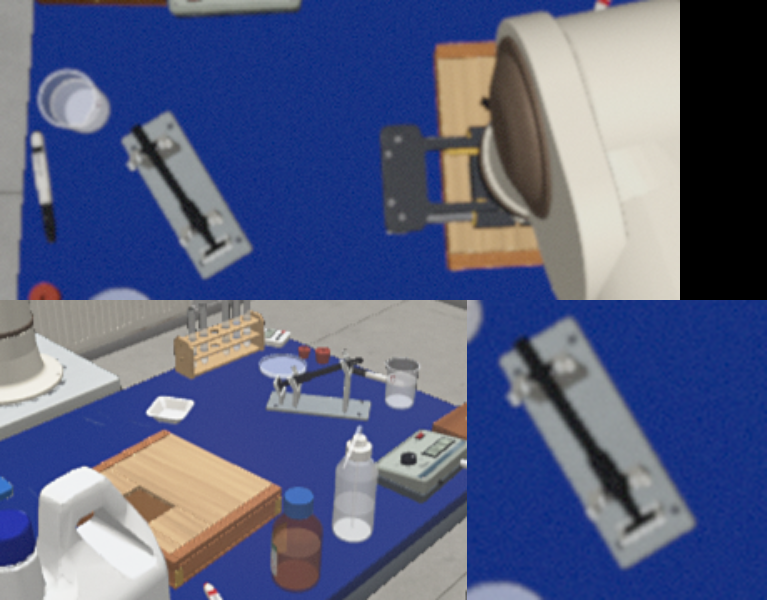

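The views show the cover home in the side view at (190,490). The cell lies along both forks with its thick end at the toe pad (640,520), and the beaker is in its place. I'm handing in.

```bash
python3 -c "
from h import *
print(arm.close_job())"
```

```text
the job is handed in; nothing more can be done
None
```

The job is handed in at about 48 s: the conductivity cell lies in both forks with its thick end at the toe stop, the cover is pushed home against its end stop, the beaker hasn't moved, and the thermometer and glass rod were still in their pockets when last seen, before the cover was closed.

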